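# Index the autosampler carousel to its next hole

### The job

The vial carousel is locked by its spring index plunger, the yellow button on the rotor. Press the plunger down to free the rotor, turn the rotor counter-clockwise as seen from above (the way of the white arrow) to the very next hole of the steel ring and no further, so that the next vial comes under the needle, and let the plunger come fully up again so that its pin locks in that hole. Leave the bottle, the loose vial and the vial block on the bench where they stand.

Things in the scene. Friction and masses are not known exactly. Their poses are not given: they have to be found in the camera images.
- carousel: vial carousel fixed to the bench: round white housing 300 mm across, 70 mm high; origin at the centre of its underside, z up, x from the rotor's axis to the needle turret (black post 178 mm out, 182 mm high, opposite the plunger). Its flat steel index ring has 8 holes 45 degrees apart, 12 mm square, on a circle of 122 mm radius, a blue mark outside each
- axis_top (a point): the rotor's vertical axis at the height of the ring's top, 70 mm above the bench
- next_hole (a point): centre of the hole of the steel ring into which the pin must go, at the ring's top (70 mm above the bench)
- rotor (a joint): angle (rad) of the black rotor, 206 mm across, which carries 8 fixed blue-capped vials (tops 93 mm above the bench), the hub with the white arrow and the plunger; 0 at the first hole, grows counter-clockwise seen from above, 0.785 at the next hole; 0.1 N m friction, no spring, stays where left; the pin has 0.016 rad of play either way in a hole
- plunger (a joint): how far the plunger is pressed down (m): 0 fully up, pin in a hole; 0.016 at its lower stop. Spring: 3 N at the top, 7 N at the stop. Pressed more than 0.010 the rotor is free. Let go between holes, the pin rests against the ring's underside (about 0.010); let go within 0.02 rad of a hole it springs up to 0 and locks
- cap_top (a point): centre of the top of the plunger's yellow button (44 mm across, flat top 38 mm across, 120 mm above the bench when up); it rides on the rotor 85 mm from the axis, moves with it, and goes down with the press. A fingertip pressing on it carries the rotor round by friction
- pin_tip (a point): tip of the plunger's brass pin, 8 mm thick, joined to the button and 37 mm further out from the axis; stands 2 mm above the ring when up
- solvent_bottle: loose amber bottle with a blue cap, 66 mm across, 150 mm high, on the bench; origin at the centre of its underside; leave alone
- sample_vial: loose clear vial with a blue cap, 25 mm across, 68 mm high, standing on the bench; origin at the centre of its underside; leave alone
- vial_block: loose black block with small vials, 85 x 65 x 54 mm, on the bench; origin at the centre of its underside; leave alone

How it is judged:
On the way, in this order (a step that is already met when the one before it is completed fails the run):
1. the plunger is pressed down far enough to free the rotor, the rotor still at its first hole (value of joint plunger above 0.0085 m and value of joint rotor between -0.12 and 0.12 rad), for 0.05 s.
2. the rotor is turned counter-clockwise between the two holes, the pin out of both (value of joint plunger above 0.007 m and value of joint rotor between 0.25 and 0.7 rad), for 0.05 s.
3. the rotor stands at the next hole and the plunger is up, its pin in the hole (value of joint plunger below 0.002 m and value of joint rotor between 0.745 and 0.825 rad), for 0.1 s.
At the end, for the whole second after the job is handed in: The rotor is at rest one hole further counter-clockwise (0.785 rad within 0.04), the plunger fully up (within 2 mm) with its pin in the next hole (within 5 mm of its centre), and the bottle, loose vial and vial block stand within 15 mm of where they were, upright (all of step 3 and horizontal distance between pin_tip and next_hole below 0.005 m and velocity of joint rotor between -0.05 and 0.05 rad/s and distance of each of solvent_bottle, sample_vial, vial_block from where it was at the start of the episode below 0.015 m and angle between each of solvent_bottle, sample_vial's own z axis and vertical below 0.15 rad); the robot touches nothing.
It fails at once if the rotor is turned clockwise, away from the next hole (value of joint rotor below -0.25 rad).
It fails at once if the rotor is turned on past the next hole (value of joint rotor above 1.05 rad).
It fails at once if the bottle, the loose vial or the vial block is moved, lifted or tipped (distance of any of solvent_bottle, sample_vial, vial_block from where it was at the start of the episode above 0.015 m or angle between any of solvent_bottle, sample_vial, vial_block's own z axis and vertical above 0.3 rad).
It also fails if it takes over 42 s, if anything falls off the work surface, if the arm or the gripper's body presses on something with over 40 N, if the wrist force passes 120 N, or if a joint passes its speed limit or range.

### The arm

A 6-joint arm with a two-finger parallel gripper is mounted at the origin on the work surface. World frame = base frame: x ahead of the robot, y to its left, z up, the work surface at z = 0. Lengths are in m, angles in rad, forces in N, time in s.
With the tool pointing down it reaches from about 0.375 to 0.9 m from the base axis. Payload 3.1 kg.
Tool frame: the origin (TCP) lies on the centre line of the jaws, within the pads' length; the fingertips stand 19 mm ahead of it and the grasp point (between the pads) is the TCP; z points along the fingers, y is the line along which they close (so a half turn about z gives the same grasp; the last joint's range is limited). The gripper opens to 85 mm and grips with 20 to 120 N. Pads are 22 mm wide; open, the fingers measure 114 mm over their backs; the gripper's body (76 mm by 85 mm) begins 54 mm behind the grasp point. The pads swing forward as they close: fully open they stand 13 mm farther back than shut.
Start: joints at [-1.49, 0.527, 1.433, -0, 1.181, -0.178], TCP at [0.161, -0.604, 0.25] pointing down, gripper open.
Joint ranges: [-3.08, 3.08], [-0.75, 2.2], [0.22, 2.44], [-1.43, 4.57], [0, 2.65], [-2.85, 2.85]. Speed limits (rad/s): [2.79, 2.79, 3.14, 3.14, 3.14, 3.14].

### API

Orientations are given as a unit quaternion [x, y, z, w].
In Python, from station import manip gives the robot as it stands.
- The arm moves only by the tool servo_tool, never from a script. Its argument "rows" is a list that holds one entry, the list of rows, each a list of 7 numbers: the turn, a rotation vector about the tool's x, y, z in degrees, then the shift along the tool's x, y, z in m, then the gripper command: -1 is shut, 1 is fully open, values between are in proportion. In form: [[[wx, wy, wz, tx, ty, tz, jaw], ...]]. A call has 1 to 8 rows; each row shifts and turns the commanded pose from where the row before left it, along the tool's axes as they then stand; what a row does not reach is not made up. A row lasts 1/12 s, in which the tool goes at most 41.7 mm and 7.16 degrees, less where a joint would pass 70% of its speed; a pose out of reach is approached as far as the arm can. A call is refused whole if a number of a shift passes 0.0417 or a number of a turn 7.16, either way. A call with a gripper value outside its range is refused whole. The fingers move at their own pace and stop on an object; "squeeze" is the grip in N (left out, the last holds). Time passes only in rows, so rows that do not move let the fingers close. It gives the time, the measured TCP pose, the force, the opening and the grip force at its end, in the units of the state.
- manip.sense(): the state, without advancing time (a new reading comes with each control period).
- manip.snapshot(name): name is "scene" or "top" or "wrist"; returns the picture (480x640x3 uint8, blue, green, red); there is no depth.
- manip.camera_info(name): a dict with "K" (3x3 intrinsics, pixels), "camera_from_world" (4x4, takes a point from world to camera coordinates). Camera axes: x right, y down, z forward; pixel columns grow to the right and rows downward; lengths in m; the calibration is good to about 2 mm. The wrist camera is an equidistant fisheye: a pixel r from the principal point sees the ray r / f radians off the axis. A picture is of the moment at which its call begins: read the wrist's pose just before it. camera_info takes no time and is no camera call; for the wrist camera it gives the pose at the moment of the call.
- manip.sign_off(): hands the job in; it is judged then, once.
The state is a dict: "t": time; "q": joint angles; "qd": joint speeds; "tau": joint torques, N m; "tcp_pos": TCP position; "tool_rot": TCP orientation; "force": force on the tool from outside, world axes, zero at the start; "ft_torque": the same for the moment, N m; "finger_gap": opening from 0.0 (shut) to 1.0 (fully open); "gripper_force": force on a finger pad.
Only numpy, scipy, OpenCV 4.12 (cv2) and the standard library are available. Lean on these libraries where they do the work, as an engineer would, in place of code of your own. Each camera call takes 0.05 s, during which the arm holds its last target. There are 200 camera calls.

## Working session

There is one attempt and no reset: what is moved stays moved. The work goes in short steps, Python scripts to look and compute and a tool call to move; the robot and the scene stay as the last step left them, time stands still between calls to the robot, and variables do not carry over. Pictures are saved under pics/ and viewed, at most 10 in all, crops included, and the job is handed in when it is done.

Besides the shell and the picture viewer there is one more tool, called in YAML: its name, and indented under it one key for each argument. servo_tool: Moves the arm, as the interface text tells. Its arguments: {"type":"object","properties":{"rows":{"type":"array","items":{"type":"array","items":{"type":"array","items":{"type":"number"}}}},"squeeze":{"type":"number"}},"required":["rows"]}

```bash
mkdir -p pics; ls; python3 - <<'E'
from station import manip
import cv2,numpy as np
np.set_printoptions(precision=4,suppress=True)
s=manip.sense();print(s)
a=manip.snapshot("scene");b=manip.snapshot("top")
cv2.imwrite("pics/scene.png",a);cv2.imwrite("pics/top.png",b)
for n in("scene","top"):
    c=manip.camera_info(n);print(np.array(c["K"]),np.array(c["camera_from_world"]))
E
```

```text
pics
{'t': 0.0, 'q': array([-1.4895,  0.5285,  1.4339, -0.    ,  1.1814, -0.1785]), 'qd': array([-0.0001, -0.0009,  0.0006, -0.0008, -0.0015, -0.0002]), 'tau': array([ -0.0016, -44.2357, -17.8027,  -0.0002,   0.0082,   0.    ]), 'tcp_pos': array([ 0.1605, -0.6033,  0.2493]), 'tool_rot': array([ 0.9916,  0.1295,  0.0001, -0.0011]), 'force': array([ 0.5717,  0.2126, -0.0975]), 'ft_torque': array([ 0.0263, -0.016 ,  0.0034]), 'gripper_force': 0.0, 'finger_gap': 0.9979047620695088}
[[433.0642   0.     312.6568]
 [  0.     433.0642 244.1131]
 [  0.       0.       1.    ]] [[-0.5839  0.8116 -0.0178  0.2946]
 [ 0.4818  0.3289 -0.8122 -0.1733]
 [-0.6534 -0.4828 -0.5831  1.2735]
 [ 0.      0.      0.      1.    ]]
[[505.7215   0.     311.6336]
 [  0.     505.7215 242.1301]
 [  0.       0.       1.    ]] [[ 0.0181 -0.9998  0.0069 -0.0312]
 [-0.996  -0.0186 -0.0875  0.5453]
 [ 0.0876 -0.0053 -0.9961  1.3379]
 [ 0.      0.      0.      1.    ]]
```

View pics/top.png

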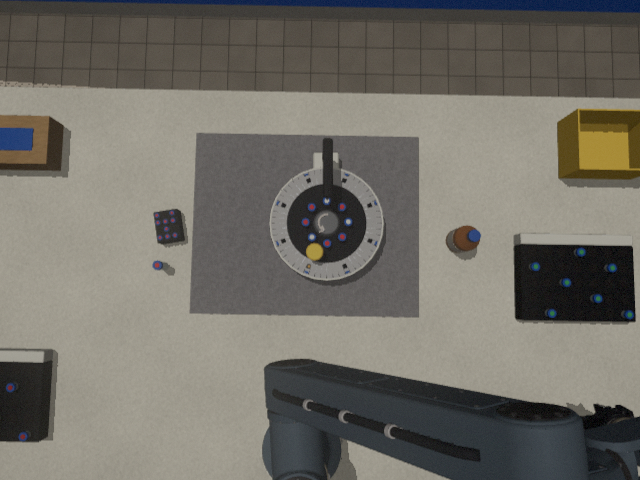

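View pics/scene.png

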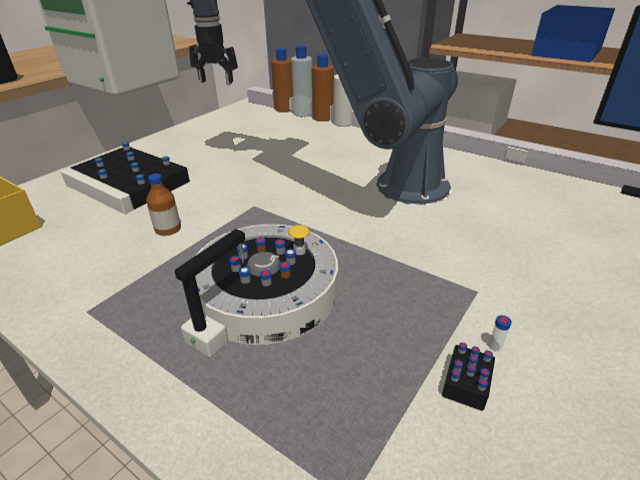

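The top view shows the carousel at about (327,223), the yellow button at (314,252), the turret at (327,155), the bottle at (467,238), and the block and vial on the left at (168,226) and (158,265). CCW moves the button to the right in this image (−y).

```bash
cat > h.py <<'E'
from station import manip
import cv2,numpy as np
np.set_printoptions(precision=4,suppress=True)
def ray(name,uv):
    c=manip.camera_info(name);K=np.array(c["K"]);T=np.array(c["camera_from_world"])
    uv=np.atleast_2d(uv).astype(float)
    d=np.c_[uv,np.ones(len(uv))]@np.linalg.inv(K).T@T[:3,:3]
    return -T[:3,:3].T@T[:3,3],d
def onz(name,uv,z):
    o,d=ray(name,uv);return (o+d*((z-o[2])/d[:,2])[:,None])
def yellow(im,roi):
    x0,y0,x1,y1=roi;h=cv2.cvtColor(im[y0:y1,x0:x1],cv2.COLOR_BGR2HSV)
    m=cv2.inRange(h,(20,130,80),(35,255,255));n,l,st,ce=cv2.connectedComponentsWithStats(m)
    k=1+np.argmax(st[1:,4]);return ce[k]+[x0,y0],st[k]
def tri(u1,u2):
    o1,d1=ray("top",u1);o2,d2=ray("scene",u2);A=np.c_[d1[0],-d2[0]]
    t=np.linalg.lstsq(A,o2-o1,rcond=None)[0];p,q=o1+d1[0]*t[0],o2+d2[0]*t[1]
    return (p+q)/2,np.linalg.norm(p-q)
def circ(P):
    A=np.c_[2*P[:,:2],np.ones(len(P))];s=np.linalg.lstsq(A,(P[:,:2]**2).sum(1),rcond=None)[0]
    return s[:2],np.sqrt(s[2]+s[:2]@s[:2])
E
python3 - <<'E'
from h import *
t=cv2.imread("pics/top.png");s=cv2.imread("pics/scene.png")
yt,st=yellow(t,(260,150,400,300));ys,ss=yellow(s,(250,210,350,260))
print(yt,st,ys,ss,tri(yt,ys));print("onz",onz("top",yt,.119),onz("scene",ys,.118))
h=cv2.cvtColor(t,cv2.COLOR_BGR2HSV)
# radial profiles from rough centre
c=np.array([327,223.]);g=cv2.cvtColor(t,cv2.COLOR_BGR2GRAY).astype(float)
out=[];inn=[]
for a in np.linspace(0,2*np.pi,180,endpoint=False):
    r=np.arange(25,70,.25);x=c[0]+r*np.cos(a);y=c[1]+r*np.sin(a)
    p=cv2.GaussianBlur(cv2.remap(g,x[None].astype(np.float32),y[None].astype(np.float32),1),(9,1),0)[0]
    d=np.gradient(p);o=(r>50)&(r<63);i=(r>32)&(r<47)
    k=np.where(o)[0][d[o].argmin()];out.append((x[k],y[k]))
    k=np.where(i)[0][d[i].argmax()];inn.append((x[k],y[k]))
for nm,pts,z,R in(("outer",out,.07,.15),("rotor",inn,.07,.103)):
    P=onz("top",np.array(pts),z)
    for _ in range(6):
        cc,rr=circ(P);e=np.abs(np.linalg.norm(P[:,:2]-cc,axis=1)-rr);P=P[e<max(.002,2*np.median(e))]
    print(nm,cc,rr,len(P),"want",R)
    b=onz("top",yt,.119)[0,:2]-cc;print(" button r,ang",np.linalg.norm(b),np.degrees(np.arctan2(b[1],b[0])))
cv2.imwrite("pics/crop.png",cv2.resize(t[150:300,250:410],None,fx=4.9,fy=3.9*4.9/3.9,interpolation=cv2.INTER_CUBIC)[:600*2][:735])
E
python3 -c "
import cv2;t=cv2.imread('pics/top.png');cv2.imwrite('pics/crop.png',cv2.resize(t[160:290,260:395],None,fx=4.5,fy=4.5,interpolation=cv2.INTER_CUBIC))"
```

```text
[314.1708 251.125 ] [ 46  93  17  18 240] [298.472  231.3318] [ 39  15  21  14 214] (array([ 0.5149, -0.0268,  0.1133]), np.float64(0.0016777906138575464))
onz [[ 0.515  -0.0274  0.119 ]] [[ 0.5199 -0.0217  0.118 ]]
outer [ 0.5936 -0.058 ] 0.14915612762133026 163 want 0.15
 button r,ang 0.08433618929498574 158.77918751790398
rotor [ 0.5934 -0.0578] 0.10356539127160422 165 want 0.103
 button r,ang 0.08409818811616948 158.84173848315675
```

View pics/crop.png

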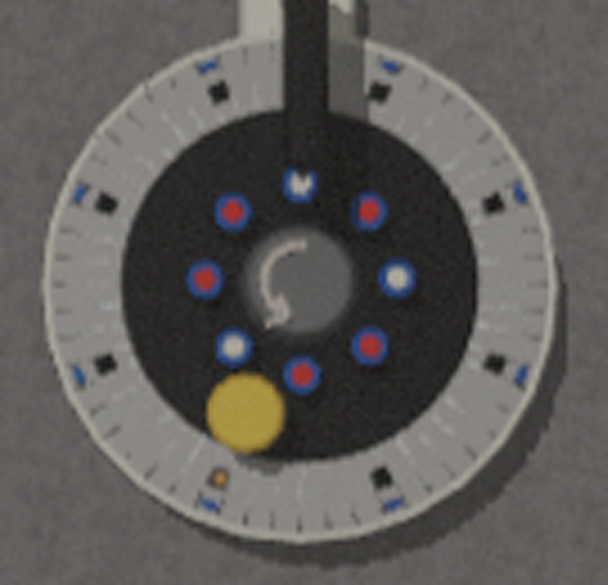

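The crop shows the pin at (220,477), the next hole at (381,477), the axis near (300,278), and the arrow turning counter-clockwise. The circle fits match the given sizes: 0.149/0.150 for the housing, 0.1036/0.103 for the rotor, and 0.084/0.085 for the button radius.

```bash
python3 - <<'E'
from h import *
t=cv2.imread("pics/top.png");A=np.array([.5935,-.0579])
g=cv2.cvtColor(t,cv2.COLOR_BGR2GRAY)
for u in [(220,91),(380,91),(107,204),(494,204),(107,364),(495,364),(381,478),(220,477)]:
    r=np.array(u)/4.5+[260-.39,160-.39];x,y=np.round(r).astype(int)
    w=np.clip(110-g[y-3:y+4,x-3:x+4].astype(float),0,None);yy,xx=np.mgrid[y-3:y+4,x-3:x+4]
    if w.sum()>50 and u!=(220,477): r=np.array([(xx*w).sum(),(yy*w).sum()])/w.sum()
    p=onz("top",r,.07)[0,:2];v=p-A;a=np.degrees(np.arctan2(v[1],v[0]))
    print(p,np.linalg.norm(v),a%360,(a-22.5)%45)
R=np.array([[np.cos(.26),np.sin(.26)],[np.sin(.26),-np.cos(.26)]])
print("to button, tool xy",R@(np.array([.515,-.0274])-manip.sense()["tcp_pos"][:2]))
E
```

```text
[ 0.7054 -0.009 ] 0.12211405693803139 23.584598711805647 1.084598711805647
[ 0.7068 -0.1019] 0.12152202815325717 338.78758534746316 1.2875853474631853
[0.6382 0.0554] 0.12176977471039672 68.45214426013551 0.9521442601355119
[ 0.6425 -0.17  ] 0.12230019346327622 293.62377232137317 1.1237723213731385
[0.5448 0.0537] 0.12174927565483135 113.60083401126404 1.1008340112640411
[ 0.5492 -0.1718] 0.12221733123633903 248.74055557267448 1.2405555726744808
[ 0.4819 -0.1068] 0.12184713956220382 203.6680624516188 1.1680624516187947
[ 0.4805 -0.0139] 0.12121773269195965 158.72907062182495 1.2290706218249454
to button, tool xy [ 0.4906 -0.4655]
```

servo_tool:
  rows:
    - [[0,0,0,0.027,-0.026,0,-1],[0,0,0,0.027,-0.026,0,-1],[0,0,0,0.027,-0.026,0,-1],[0,0,0,0.027,-0.026,0,-1],[0,0,0,0.027,-0.026,0,-1],[0,0,0,0.027,-0.026,0,-1],[0,0,0,0.027,-0.026,0,-1],[0,0,0,0.027,-0.026,0,-1]]
  squeeze: 40

```text
t: 0.77
tcp_pos: [0.3163, -0.3456, 0.2501]
tool_rot: [0.992, 0.129, -0.0, -0.0]
force: [1.0, -0.0, 0.0]
finger_gap: -0.0
gripper_force: 0.0
```

servo_tool:
  rows:
    - [[0,0,0,0.027,-0.026,0,-1],[0,0,0,0.027,-0.026,0,-1],[0,0,0,0.027,-0.026,0,-1],[0,0,0,0.027,-0.026,0,-1],[0,0,0,0.027,-0.026,0,-1],[0,0,0,0.027,-0.026,0,-1],[0,0,0,0.027,-0.026,0,-1],[0,0,0,0.027,-0.026,0,-1]]

```text
t: 1.43
tcp_pos: [0.4716, -0.0891, 0.2502]
tool_rot: [0.992, 0.13, -0.0, -0.0]
force: [0.9, 0.0, 1.0]
finger_gap: 0.0
gripper_force: 0.0
```

servo_tool:
  rows:
    - [[0,0,0,0.027,-0.026,0,-1],[0,0,0,0.027,-0.026,0.01,-1],[0,0,0,0,0,0.03,-1],[0,0,0,0,0,0.02,-1],[0,0,0,0,0,0,-1],[0,0,0,0,0,0,-1]]

```text
t: 1.93
tcp_pos: [0.5092, -0.0265, 0.1894]
tool_rot: [0.992, 0.13, -0.002, -0.001]
force: [0.1, 0.3, 0.2]
finger_gap: -0.0
gripper_force: 0.0
```

```bash
cat > d.py <<'E'
from h import *
from scipy.spatial.transform import Rotation as Ro
s=manip.sense();R=Ro.from_quat(s["tool_rot"]).as_matrix()
A=np.array([.5935,-.0579]);v=s["tcp_pos"][:2]-A
print("t",s["t"],s["tcp_pos"],"gap",s["finger_gap"],"F",s["force"],"M",s["ft_torque"],"r,ang",np.linalg.norm(v),np.degrees(np.arctan2(v[1],v[0]))%360)
E
python3 - <<'E'
from d import *
a=np.radians(158.65)
p=np.r_[A+.085*np.array([np.cos(a),np.sin(a)]),.139]
print(R,"to go",R.T@(p-s["tcp_pos"]))
w=manip.snapshot("wrist");cv2.imwrite("pics/w1.png",w)
E
```

```text
t 1.9333 [ 0.5092 -0.0265  0.1894] gap -0.00038946561456590985 F [0.1132 0.3321 0.155 ] M [0.0109 0.0417 0.0336] r,ang 0.08999259973323598 159.55036121948237
[[ 0.9663  0.2572 -0.0033]
 [ 0.2573 -0.9663  0.0009]
 [-0.003  -0.0017 -1.    ]] to go [0.005  0.0019 0.0504]
```

View pics/w1.png

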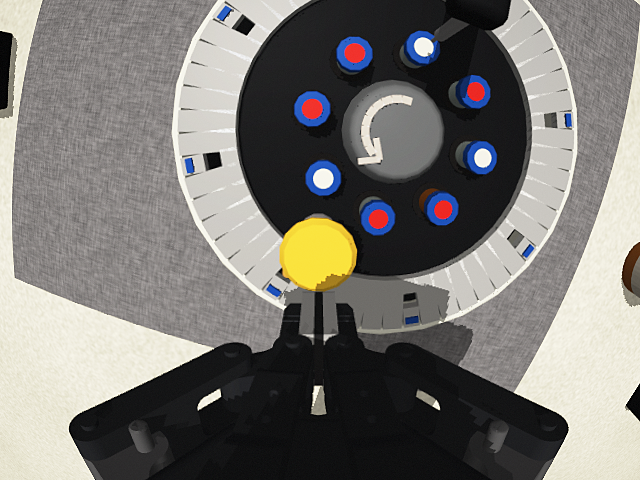

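The wrist view shows the shut fingertips at about (318,295), just short of the yellow button at (318,255), which matches the computed 5 mm offset.

servo_tool:
  rows:
    - [[0,0,0,0.005,0.002,0.02,-1],[0,0,0,0,0,0.015,-1],[0,0,0,0,0,0.008,-1],[0,0,0,0,0,0,-1],[0,0,0,0,0,0,-1]]

```text
t: 2.4
tcp_pos: [0.5157, -0.028, 0.1481]
tool_rot: [0.992, 0.129, 0.0, 0.0]
force: [-0.2, 0.1, -0.0]
finger_gap: 0.003
gripper_force: 0.0
```

```bash
cat >> h.py <<'E'
def wristz(uv,z):
    c=manip.camera_info("wrist");K=np.array(c["K"]);T=np.array(c["camera_from_world"])
    d=(np.array(uv)-K[:2,2])/K[0,0];th=np.linalg.norm(d)
    v=T[:3,:3].T@np.r_[d/th*np.sin(th),np.cos(th)];o=-T[:3,:3].T@T[:3,3]
    return o+v*(z-o[2])/v[2]
E
python3 - <<'E'
from d import *
a=np.radians(158.65);p=np.r_[A+.085*np.array([np.cos(a),np.sin(a)]),.139];print("to go",R.T@(p-s["tcp_pos"]))
w=manip.snapshot("wrist");y,st=yellow(w,(150,100,500,400));print(y,st)
print(wristz([st[0]+150+st[2]/2,st[1]+100+38],.12))
cv2.imwrite("pics/w2.png",w)
E
```

```text
t 2.4 [ 0.5157 -0.028   0.1481] gap 0.0031784577368702592 F [-0.1548  0.1181 -0.0052] M [ 0.0152 -0.062  -0.0236] r,ang 0.08333466518984052 158.9912683821314
to go [-0.0011 -0.0014  0.0091]
[306.7756 282.3218] [ 114  153   94   75 3903]
[ 0.5191 -0.0245  0.12  ]
```

View pics/w2.png

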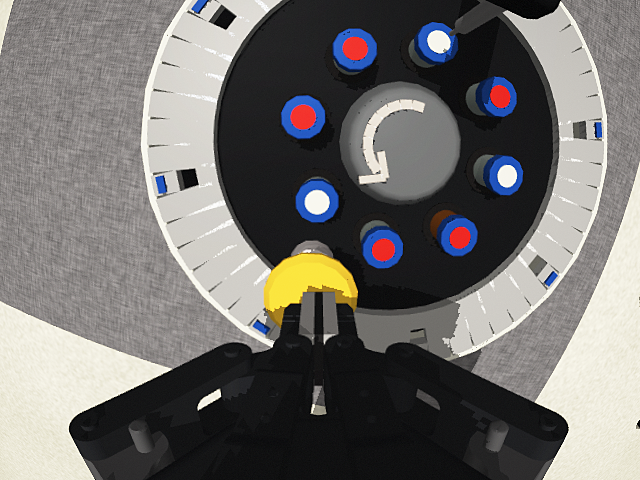

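The button, centred near x=311, sits about 2–3 mm to the image-left of the finger (x≈318). I'll correct for that and press.

servo_tool:
  rows:
    - [[0,0,0,-0.001,-0.002,0.003,-1],[0,0,0,0,0,0.003,-1],[0,0,0,0,0,0.004,-1],[0,0,0,0,0,0.004,-1],[0,0,0,0,0,0.004,-1],[0,0,0,0,0,0.003,-1],[0,0,0,0,0,0,-1],[0,0,0,0,0,0,-1]]

```text
t: 3.12
tcp_pos: [0.5142, -0.0258, 0.1264]
tool_rot: [0.992, 0.129, 0.0, 0.0]
force: [-0.1, 0.8, 5.0]
finger_gap: 0.002
gripper_force: 2.5
```

```bash
python3 d.py
```

```text
t 3.1167 [ 0.5142 -0.0258  0.1264] gap 0.001999073566173438 F [-0.1118  0.799   5.0037] M [ 0.106  -0.0094 -0.0547] r,ang 0.0855253739156947 157.98661161256285
```

servo_tool:
  rows:
    - [[0,0,0,0,0,0.002,-1],[0,0,0,0,0,0.002,-1],[0,0,0,0,0,0,-1],[0,0,0,0,0,0,-1]]

```text
t: 3.45
tcp_pos: [0.5142, -0.0258, 0.123]
tool_rot: [0.992, 0.13, 0.0, 0.0]
force: [-2.1, 2.0, 8.8]
finger_gap: -0.0
gripper_force: 4.2
```

```bash
python3 d.py
```

```text
t 3.45 [ 0.5142 -0.0258  0.123 ] gap -0.00014651806546626085 F [-2.1029  1.9902  8.7816] M [ 0.1347  0.2063 -0.0023] r,ang 0.0855215172642655 157.96985087214293
```

servo_tool:
  rows:
    - [[0,0,0,0,0,0.001,-1],[0,0,-2.5,-0.0022,0.003,0,-1],[0,0,-2.5,-0.0022,0.003,0,-1],[0,0,-2.5,-0.0022,0.003,0,-1],[0,0,-2.5,-0.0022,0.003,0,-1],[0,0,0,0,0,0,-1],[0,0,0,0,0,0,-1]]

```text
t: 4.03
tcp_pos: [0.5103, -0.0407, 0.123]
tool_rot: [0.976, 0.216, 0.001, 0.001]
force: [-1.2, -1.1, 13.8]
finger_gap: 0.0
gripper_force: 7.2
```

```bash
python3 - <<'E'
from d import *
print(R[:,0])
w=manip.snapshot("wrist");y,st=yellow(w,(150,100,500,400));print(y,st)
cv2.imwrite("pics/w3.png",w)
E
```

```text
t 4.0333 [ 0.5103 -0.0407  0.123 ] gap 0.00047165803548803386 F [-1.1889 -1.1272 13.8259] M [-0.0795  0.3297  0.0402] r,ang 0.08497591156217867 168.30324544209122
[0.907  0.4212 0.0017]
[313.6426 286.7281] [ 117  157   99   75 3788]
```

View pics/w3.png

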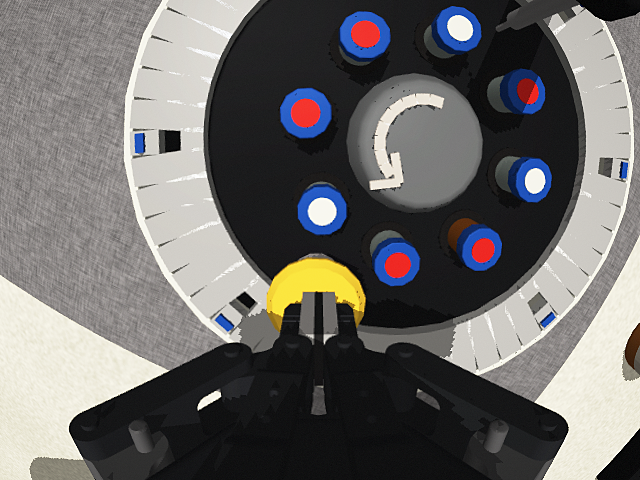

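The rotor came round with the finger: the first hole is now open at (243,300) and the button is still centred under the fingertip. I'll carry on.

servo_tool:
  rows:
    - [[0,0,-2.5,-0.0022,0.003,0,-1],[0,0,-2.5,-0.0022,0.003,0,-1],[0,0,-2.5,-0.0022,0.003,0,-1],[0,0,-2.5,-0.0022,0.003,0,-1],[0,0,-2.5,-0.0022,0.003,0,-1],[0,0,-2.5,-0.0022,0.003,0,-1],[0,0,0,0,0,0,-1],[0,0,0,0,0,0,-1]]

```text
t: 4.75
tcp_pos: [0.5094, -0.0632, 0.123]
tool_rot: [0.94, 0.341, 0.002, 0.002]
force: [-0.1, -0.5, 12.4]
finger_gap: -0.003
gripper_force: 6.2
```

servo_tool:
  rows:
    - [[0,0,-2.5,-0.0022,0.003,0,-1],[0,0,-2.5,-0.0022,0.003,0,-1],[0,0,-2.5,-0.0022,0.003,0,-1],[0,0,-2.5,-0.0022,0.003,0,-1],[0,0,-2.5,-0.0022,0.003,0,-1],[0,0,-2.5,-0.0022,0.003,0,-1],[0,0,0,0,0,0,-1],[0,0,0,0,0,0,-1]]

```text
t: 5.42
tcp_pos: [0.5144, -0.0853, 0.123]
tool_rot: [0.888, 0.461, 0.003, 0.003]
force: [2.3, 0.6, 10.1]
finger_gap: -0.0
gripper_force: 5.0
```

```bash
python3 - <<'E'
from d import *
print(R[:,0])
w=manip.snapshot("wrist");y,st=yellow(w,(150,100,500,400));print(y,st)
cv2.imwrite("pics/w4.png",w)
t=manip.snapshot("top")
h=cv2.cvtColor(t,cv2.COLOR_BGR2HSV)[190:260,285:370]
cv2.imwrite("pics/t4.png",cv2.resize(t[160:290,260:395],None,fx=4.5,fy=4.5,interpolation=cv2.INTER_CUBIC))
E
```

```text
t 5.4167 [ 0.5144 -0.0853  0.123 ] gap -0.000315007472674913 F [ 2.3341  0.5519 10.1146] M [ 0.0111 -0.393   0.0557] r,ang 0.08370749737420308 199.08346570952887
[0.5754 0.8179 0.0022]
[314.1174 286.4832] [ 117  157   99   75 3843]
```

View pics/w4.png

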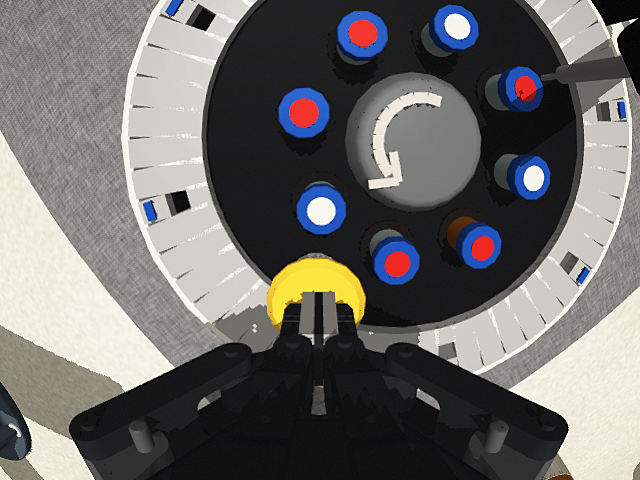

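The wrist view matches the last one apart from the ring having moved on, so there has been no slip. I'll get the rotor angle from the red vial dots (z=0.093), in the first top image and in this wrist image.

```bash
cat > v.py <<'E'
from d import *
def reds(im,lo,hi):
    h=cv2.cvtColor(im,cv2.COLOR_BGR2HSV);m=cv2.inRange(h,(0,120,90),(9,255,255))|cv2.inRange(h,(172,120,90),(180,255,255))
    n,l,st,ce=cv2.connectedComponentsWithStats(m);return [ce[i] for i in range(1,n) if lo<st[i,4]<hi]
def ang(P):
    P=np.array([p[:2] for p in P]);v=P-A;r=np.linalg.norm(v,axis=1);k=(r>.04)&(r<.085)
    a=np.degrees(np.arctan2(v[k,1],v[k,0]));print(np.c_[r[k],a%360,a%45])
    m=np.degrees(np.angle(np.exp(1j*np.radians(a*8)).mean()))/8;return m%45
if __name__=="__main__":
    t=cv2.imread("pics/top.png");print("start",ang([onz("top",u,.093)[0] for u in reds(t,4,400)]))
    w=cv2.imread("pics/w4.png");print("now",ang([wristz(u,.093) for u in reds(w,60,4000)]))
E
python3 v.py
```

```text
t 5.5167 [ 0.5144 -0.0852  0.123 ] gap -0.0013526030722621084 F [ 2.9187 -0.4479  8.6372] M [ 0.0545 -0.4113  0.0009] r,ang 0.0836837731376301 199.0561594482069
[[  0.0547  45.6562   0.6562]
 [  0.055  316.553    1.553 ]
 [  0.0545  91.2076   1.2076]
 [  0.0548 226.3131   1.3131]
 [  0.0549 181.0939   1.0939]]
start 1.1648017570759177
[[  0.0569  87.9877  42.9877]
 [  0.054  359.7648  44.7648]
 [  0.0568 131.1072  41.1072]
 [  0.0523 266.5038  41.5038]
 [  0.0535 219.9942  39.9942]]
now 42.064754050459456
```

```bash
cat >> v.py <<'E'
def rot(P,Q):
    P=P-P.mean(0);Q=Q-Q.mean(0);return np.degrees(np.angle(((Q[:,0]+1j*Q[:,1])*np.conj(P[:,0]+1j*P[:,1])).sum()))
E
python3 - <<'E'
from v import *
P=np.array([onz("top",u,.093)[0,:2] for u in reds(cv2.imread("pics/top.png"),4,400)]);P=P[np.linalg.norm(P-A,axis=1)<.085]
Q=np.array([wristz(u,.093)[:2] for u in reds(cv2.imread("pics/w4.png"),60,4000)]);Q=Q[np.linalg.norm(Q-A,axis=1)<.085]
f=lambda X,c:np.argsort(np.degrees(np.arctan2(*(X-c).T[::-1]))%360)
P=P[f(P,A)]; 
b=np.degrees(np.arctan2(*(Q-A).T[::-1]))-41; Q=Q[np.argsort(b%360)]
print(len(P),len(Q),rot(P,Q))
# same for wrist image 3 pose-independent check: ring holes seen now
w=cv2.imread("pics/w4.png")
for u in [(201,17),(178,202),(608,104),(571,265),(447,350)]:
    p=wristz(u,.07)[:2];v=p-A;print(np.linalg.norm(v),np.degrees(np.arctan2(v[1],v[0]))%360)
E
```

```text
t 5.5167 [ 0.5144 -0.0852  0.123 ] gap -0.0013526030722621084 F [ 2.9187 -0.4479  8.6372] M [ 0.0545 -0.4113  0.0009] r,ang 0.0836837731376301 199.0561594482069
5 5 41.11582435057017
0.12413329327040044 113.20639957741243
0.12285832737824944 157.7811063202084
0.12649485435910662 341.3385538158852
0.12315108112251935 293.74449522473645
0.11912059056396403 248.25542596210926
```

servo_tool:
  rows:
    - [[0,0,0,0,0,0.0005,-1],[0,0,-2,-0.0018,0.0024,0,-1],[0,0,-2,-0.0018,0.0024,0,-1],[0,0,0,0,0,0,-1],[0,0,0,0,0,0,-1],[0,0,0,0,0,0,-1]]

```text
t: 6.02
tcp_pos: [0.5168, -0.0909, 0.123]
tool_rot: [0.871, 0.491, 0.003, 0.003]
force: [2.6, 0.3, 12.0]
finger_gap: 0.003
gripper_force: 6.3
```

```bash
cat >> v.py <<'E'
def wrot(w):
    f=lambda X:X[np.linalg.norm(X-A,axis=1)<.085]
    P=f(np.array([onz("top",u,.093)[0,:2] for u in reds(cv2.imread("pics/top.png"),4,400)]))
    Q=f(np.array([wristz(u,.093)[:2] for u in reds(w,60,4000)]))
    g=lambda X,o:np.degrees(np.arctan2(*(X-A).T[::-1]))-o
    a,b=g(P,0),g(Q,43); i=[int(np.argmin(np.abs((a-x+180)%360-180))) for x in b]
    print("rotor deg",rot(P[i],Q),len(Q),i)
E
python3 - <<'E'
from v import *
print(R[:,0],np.degrees(np.arctan2(R[1,0],R[0,0])))
w=manip.snapshot("wrist");wrot(w);wrot(w)
E
```

```text
t 6.0167 [ 0.5168 -0.0909  0.123 ] gap 0.002902781262815219 F [ 2.6046  0.3084 11.9663] M [ 0.1579 -0.4004  0.074 ] r,ang 0.08352961318484808 203.28109950028542
[0.5169 0.856  0.002 ] 58.874689413164134
rotor deg 45.192960036376526 5 [0, 1, 2, 3, 4]
rotor deg 45.192960036376526 5 [0, 1, 2, 3, 4]
```

Vision and the TCP angle both put the rotor at about 45°. I'll lift slowly now.

servo_tool:
  rows:
    - [[0,0,0,0,0,-0.003,-1],[0,0,0,0,0,-0.004,-1],[0,0,0,0,0,-0.004,-1],[0,0,0,0,0,-0.004,-1],[0,0,0,0,0,-0.005,-1],[0,0,0,0,0,-0.01,-1],[0,0,0,0,0,-0.03,-1],[0,0,0,0,0,0,-1]]

```text
t: 6.73
tcp_pos: [0.514, -0.0901, 0.1841]
tool_rot: [0.871, 0.492, 0.001, 0.002]
force: [0.2, 0.2, 0.8]
finger_gap: 0.003
gripper_force: 0.0
```

servo_tool:
  rows:
    - [[0,0,0,0,0,-0.03,-1],[0,0,0,-0.03,0,-0.03,-1],[0,0,0,-0.03,0,-0.02,-1],[0,0,0,-0.03,0,0,-1],[0,0,0,0,0,0,-1],[0,0,0,0,0,0,-1]]

```text
t: 7.23
tcp_pos: [0.4654, -0.1668, 0.2602]
tool_rot: [0.872, 0.49, -0.001, -0.001]
force: [-0.3, 0.4, 0.4]
finger_gap: -0.001
gripper_force: 0.0
```

```bash
python3 - <<'E'
from v import *
w=manip.snapshot("wrist");wrot(w);t=manip.snapshot("top");s2=manip.snapshot("scene")
y2,st=yellow(s2,(250,190,360,270));print("scene btn",y2,st)
b=np.radians(203.65);B=A+.085*np.array([np.cos(b),np.sin(b)])
c=manip.camera_info("scene")
for z in(.119,.109):
    q=np.array(c["camera_from_world"])@np.r_[B,z,1];q=np.array(c["K"])@q[:3];print("expected scene",z,q[:2]/q[2])
b=np.radians(158.65);q=np.array(c["camera_from_world"])@np.r_[A+.085*np.array([np.cos(b),np.sin(b)]),.119,1];q=np.array(c["K"])@q[:3];print("start expected vs 298.5,231.3:",q[:2]/q[2])
cv2.imwrite("pics/w5.png",w)
cv2.imwrite("pics/s5.png",np.vstack([cv2.resize(s2[200:290,220:360],(560,360),interpolation=2)]))
E
```

```text
t 7.2333 [ 0.4654 -0.1668  0.2602] gap -0.000801097410833691 F [-0.3014  0.3834  0.3513] M [-0.0547 -0.0237  0.0215] r,ang 0.16814644997666334 220.35445642325385
rotor deg 44.81045323019046 3 [2, 3, 4]
scene btn [273.6442 221.75  ] [ 14  26  21  13 208]
expected scene 0.119 [273.117  219.5047]
expected scene 0.109 [273.4522 223.495 ]
start expected vs 298.5,231.3: [298.0687 228.8555]
```

View pics/w5.png

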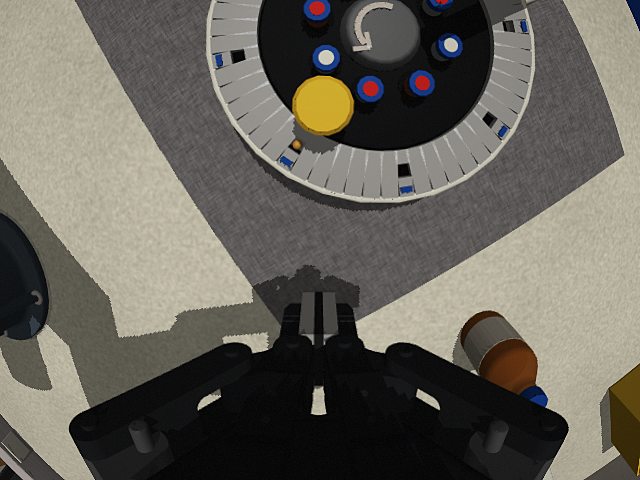

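View pics/s5.png

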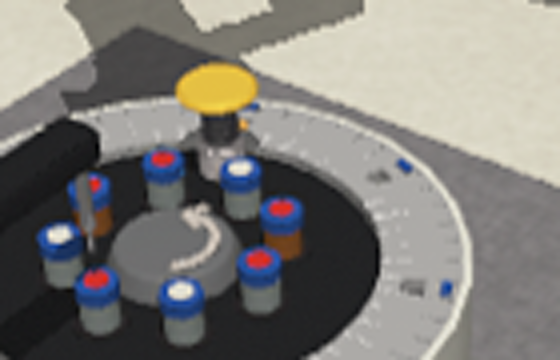

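The wrist view shows the brass pin in the next hole at (297,146), one hole on from the open one. The scene view shows the button fully up: its offset from the expected position is the same as at the start. The robot is clear.

```bash
python3 -c "
from station import manip
print(manip.sign_off())"
```

```text
the job is handed in; nothing more can be done
None
```

The carousel is turned one hole counter-clockwise (about 44.8° by camera), with the plunger fully up and its pin in the next hole. The arm is clear of everything and never went near the bottle, loose vial or block. The job is handed in at about 7 s on the robot clock; sign-off returned no verdict.

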